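Pop the gift box out of the spring feeder and trap it on the chute

TASK

On the spring feeder, press the red key right down with one finger so that the little kraft box pops out of its bay, and trap the box with the other finger on the open stretch of chute, once it has come well past the gate and before it starts to run out over the end. Finish like that: the program ends while one finger still holds the key down and the other still holds the box back, at rest and standing flat on the chute. Do not lift or tip the box, and leave everything else on the bench where it stands.

Things in the scene. Friction and masses are not known exactly. Their poses are not given: they have to be found in the camera images.
- ejector: Spring feeder fixed to the bench: base plate 270 x 165 mm, white chute deck 64 mm wide, top 44 mm above the bench. Origin on the bench under deck_catch. x points back up the chute, z up: the box slides along -x. In mm: deck x = -75 (open end, no stop) to 175; rails along both sides of the deck at y = +-30, 5 thick, rising 10 above the deck; back plate at x = 179, top 86 above the bench
- pusher (a joint): Travel in m of the black spring pusher behind the box (38 mm high): 0 loaded, 0.172 fully out. It moves along the chute and pushes the box on with 2 to 4 N, at about 60 falling to 30 mm/s, until something holds the box; left alone it carries the box off the open end
- deck_catch (a point): Point on the deck's top, on the centre line, in the open stretch beside the red key (feeder frame 0, 0, 44 mm); 55 mm ahead of the loaded box and 47 mm ahead of the gate
- deck_end (a point): Point on the deck's top at its open front end (feeder frame -75, 0, 44 mm)
- key_top (a point): Middle of the upper face of the red key, a plate 46 mm (x) by 36 mm (y), beside the chute, 58 mm along the feeder's -y from deck_catch; 80 mm above the bench when up, 65 mm when fully down. It moves with the key
- key (a joint): Travel of the red key in m: 0 up, 0.015 fully down; 3 N at the start, 7 N at the bottom, plus up to 4 N of friction while the box leans on the gate. The gate is part of it: a red bar across the deck at feeder x = 47 to 55 mm, 40 mm wide, 10 mm above the deck, which sinks as the key does and frees the box at 0.010. Let go, both spring up again
- gift_box: Loose kraft parcel box 50 mm wide across the chute, 66 mm long along it, 46 mm high, about 90 g. Origin at the centre of its underside, its y axis lies along the chute. At the start its front face leans on the gate
- gift_box_centre (a point): Centre of the kraft box, half-way up; 23 mm above its underside, 33 mm behind its front face
- tin_a: Bystander: round aluminium tin, 62 mm across, 22 mm high, origin under its centre
- tin_b: Bystander: another such tin
- labels: Bystander: white label roll standing on end, 66 mm across, 60 mm high, origin under its centre
- glue: Bystander: glue stick standing upright, 27 mm across, 92 mm high, origin under its centre
- box_b: Bystander: kraft box 52 x 68 x 36 mm standing on the bench itself, origin under its centre
- spool: Bystander: thread spool standing upright, 31 mm across, 60 mm high, origin under its centre
There are look-alikes about, which are no part of the job. What is shaped like the gift_box but green or purple is not meant.

How it is judged (in metres and radians):
On the way, in this order (a step that is already met when the one before it is completed fails the run):
1. a finger presses the red key down far enough to free the box (value of joint key above 0.009 m and contact force between the fingers and key above 0.5 N).
2. with the key still down, the box has popped out at least 20 mm and is stopped by a finger on the chute (value of joint key above 0.0105 m and contact force between the fingers and key above 0.5 N and contact force between the fingers and gift_box above 0.3 N and linear speed of gift_box below 0.01 m/s and x of gift_box_centre in the frame of ejector between -0.042 and 0.0685 m and z of gift_box_centre in the frame of ejector below 0.075 m and angle between gift_box's own z axis and vertical below 0.2 rad), for 0.2 s.
At the end, for the whole second after the job is handed in: a finger holds the red key down (more than 10.5 mm of its 15 mm) and a finger holds the kraft box (over 0.3 N) at rest (under 10 mm/s) and flat (tilt under 0.2 rad, not raised more than 8 mm) on the chute, its front face at least 20 mm past where it started and not out over the chute's open end (all of step 2); the arm keeps its last pose, push and grip.
It fails at once if the box runs out over the open end of the chute (x of gift_box_centre in the frame of ejector below -0.047 m).
It fails at once if the box is lifted or knocked off (z of gift_box_centre in the frame of ejector above 0.082 m or z of gift_box_centre in the frame of ejector below 0.055 m).
It fails at once if the box is tipped (angle between gift_box's own z axis and vertical above 0.4 rad).
It fails at once if a bystander is moved or upset (distance of any of tin_a, tin_b, labels, glue, box_b, spool from where it was at the start of the episode above 0.02 m or angle between any of tin_a, tin_b, labels, glue, box_b, spool's own z axis and vertical above 0.4 rad).
It also fails if it takes over 32 s, if anything falls off the work surface, if the arm or the gripper's body presses on something with over 40 N, if the wrist force passes 120 N, or if a joint passes its speed limit or range.

ROBOT

A 6-joint arm with a two-finger parallel gripper is mounted at the origin on a cart in front of the work surface, level with it; the furniture and walls round the work are solid. World frame = base frame: x ahead of the robot, y to its left, z up, the work surface at z = 0. Lengths are in mm, angles in rad, forces in N, time in s.
With the tool pointing down it reaches from about 300 to 775 mm from the base axis. Payload 14.6 kg.
Tool frame: the origin (TCP) lies at the centre of the arm's flange, where the gripper is bolted on; the fingertips stand 199 mm ahead of it and the grasp point (between the pads) lies 180 mm ahead of it; z points along the fingers, y is the line along which they close (so a half turn about z gives the same grasp; the last joint's range is limited). The gripper opens to 94 mm and grips with 3 to 60 N. Pads are 16 mm wide; open, the fingers measure 119 mm over their backs; the gripper's body (75 mm by 177 mm) begins 78 mm behind the grasp point.
Start: joints at [1.068, 0.3, 1.521, -0, 1.321, -0.067], TCP at [232.171, 498.585, 404.646] pointing down, gripper open.
Joint ranges: [-3.03, 3.03], [-0.79, 2.21], [0.23, 2.52], [-1.04, 4.18], [0, 3.07], [-2.55, 2.55]. Speed limits (rad/s): [2.22, 2.22, 2.57, 3.14, 3.14, 3.14].

INTERFACE

Orientations are given as [roll, pitch, yaw] about the fixed x, y, z axes, in that order (R = Rz(yaw) Ry(pitch) Rx(roll)).
In Python, from cell import manip, optics, workorder gives the robot as it stands.
- The arm moves only by the tool step_arm, never from a script. Its argument "increments" is a list that holds one entry, the list of rows, each a list of 7 numbers: the turn, a rotation vector about the tool's x, y, z as a fraction of full scale, then the shift along the tool's x, y, z as a fraction of full scale, then the closure, from -1 (fully open) to 1 (shut). In form: [[[wx, wy, wz, tx, ty, tz, fingers], ...]]. A call has 1 to 5 rows; each row shifts and turns the commanded pose from where the row before left it, along the tool's axes as they then stand; what a row does not reach is not made up. Full scale, the value 1, is 40 mm for a shift and 45 degrees for a turn. A row lasts 1/10 s, in which the tool goes at most 50 mm and 8.59 degrees, less where a joint would pass 70% of its speed; a pose out of reach is approached as far as the arm can. A call with a number of a shift or a turn outside -1 to 1 is refused whole. A call with a gripper value outside its range is refused whole. The fingers move at their own pace and stop on an object; "newtons" is the grip in N (left out, the last holds). Time passes only in rows, so rows that do not move let the fingers close. It gives the time, the measured TCP pose, the force, the opening and the grip force at its end, in the units of the state.
- manip.read_state(): the state, without advancing time (a new reading comes with each control period).
- optics.camera(name): name is "side" or "top" or "wrist"; returns a dict with "frame" (420x560x3 uint8, red, green, blue), "range_z" (420x560 float32, mm along the optical axis (not along the pixel's ray), 0 where there is no reading), "mtx" (3x3 intrinsics, pixels), "cam_to_world" (4x4, takes a point from camera to world coordinates). Camera axes: x right, y down, z forward; pixel columns grow to the right and rows downward; lengths in mm; the calibration is good to about 2 mm. The wrist camera is an equidistant fisheye: a pixel r from the principal point sees the ray r / f radians off the axis. A picture is of the moment at which its call begins.
- workorder.sign_off(): hands the job in; it is judged then, once.
The state is a dict: "clock": time; "joints": joint angles; "qd": joint speeds; "effort": joint torques, N m; "eef_pos": TCP position; "eef_rot": TCP orientation; "wrist_force": force on the tool from outside, world axes, zero at the start; "moment": the same for the moment, N m; "finger_gap": finger opening in mm; "finger_force": force on a finger pad.
Only numpy, scipy, OpenCV 4.12 (cv2) and the standard library are available. Lean on these libraries where they do the work, as an engineer would, in place of code of your own. Each camera call takes 0.05 s, during which the arm holds its last target. There are 200 camera calls.

## Working session

There is one attempt and no reset: what is moved stays moved. The work goes in short steps, Python scripts to look and compute and a tool call to move; the robot and the scene stay as the last step left them, time stands still between calls to the robot, and variables do not carry over. Pictures are saved under pics/ and viewed, at most 10 in all, crops included, and the job is handed in when it is done.

Besides the shell and the picture viewer there is one more tool, called after "Request:" as name(argument=value, ...), one argument or row to a line, values as JSON. step_arm: Moves the arm, as the interface text tells. Its arguments: {"type":"object","properties":{"increments":{"type":"array","items":{"type":"array","items":{"type":"array","items":{"type":"number"}}}},"newtons":{"type":"number"}},"required":["increments"]}

```bash
mkdir -p pics; ls
python3 - <<'E'
from cell import manip, optics, workorder
import cv2, numpy as np
for n in ["top","side"]:
    c=optics.camera(n); cv2.imwrite(f"pics/{n}0.png",c["frame"][:,:,::-1]); np.savez(f"{n}0.npz",**c)
print(manip.read_state())
E
```

```text
pics
{'clock': 0.1, 'joints': array([ 1.06842641e+00,  3.00394419e-01,  1.52150143e+00, -4.96273374e-06,
        1.32069585e+00, -6.66032972e-02]), 'qd': array([ 7.09527023e-04, -7.22190862e-04, -1.89959671e-03, -2.48495330e-04,
       -3.29509577e-03, -7.84374729e-05]), 'effort': array([ 1.86345904e-03, -5.32639396e+01, -3.53285766e+01,  7.09154550e-02,
        2.34928261e-02, -1.79582241e-05]), 'eef_pos': array([232.14875917, 498.57327754, 404.16198517]), 'eef_rot': array([-3.14059550e+00, -6.16943951e-05,  2.70582724e+00]), 'wrist_force': array([ 1.02531518,  0.44962255, -0.16924993]), 'moment': array([-0.01081967, -0.02160256,  0.00083439]), 'finger_force': 0.0, 'finger_gap': 94.11125064616587}
```

View pics/top0.png

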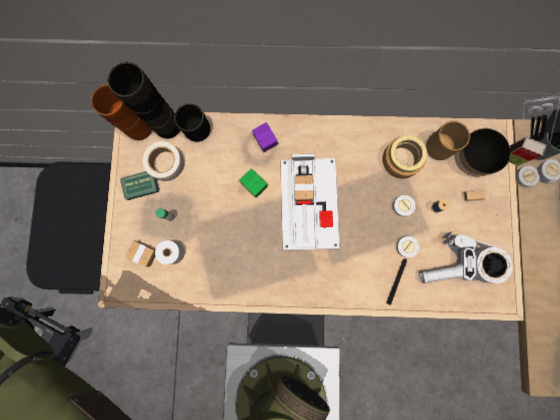

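View pics/side0.png

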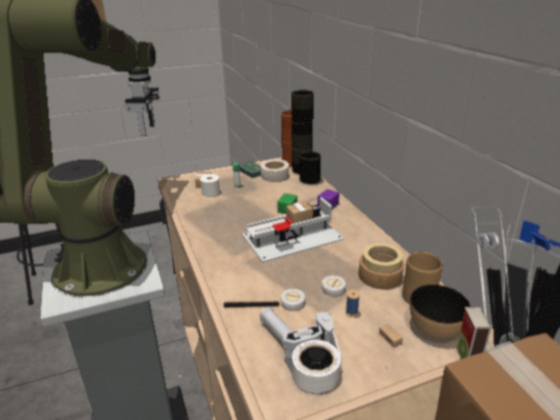

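Top view: the feeder is at (310,203), with the key at (326,218). What could be taken for the gift box:
- the kraft box in the chute at (304,188)
- a kraft box on the bench at (140,253), which is box_b
- a small kraft block at (474,195)
- a green box at (253,183)
- a purple box at (264,137)

I choose (304,188) and check it in a crop.

Run:
```python
import cv2, numpy as np
c=np.load("top0.npz"); f=c["frame"][145:260,265:355,::-1]
cv2.imwrite("pics/crop0.png",cv2.resize(f,None,fx=5.2,fy=5.2,interpolation=cv2.INTER_CUBIC))
M=c["mtx"];T=c["cam_to_world"];Z=c["range_z"]
def w(u,v,z=None):
    r=np.array([(u-M[0,2])/M[0,0],(v-M[1,2])/M[1,1],1.])
    if z is None: d=Z[int(v),int(u)]
    else: d=(z-T[2,3])/(T[:3,:3]@r)[2]
    return T[:3,:3]@(r*d)+T[:3,3]
fr=c["frame"].astype(int); 
m=(fr[...,0]>170)&(fr[...,1]<60)&(fr[...,2]<60)
m[:, :315]=0; m[:,345:]=0
v,u=np.nonzero(m);print(u.min(),u.max(),v.min(),v.max(),M)
P=np.array([w(a,b) for a,b in zip(u,v)]);k=P[:,2]>70;print(k.sum(),np.median(P[k],0),P[k].min(0),P[k].max(0))
print(cv2.minAreaRect(P[k][:,:2].astype(np.float32)))
print("box",w(304,188))
for q in [(283,160),(334,160),(338,248),(285,249)]: print(q,w(*q,z=3))
```

```text
320 332 211 226 [[392.65125433   0.         285.77727958]
 [  0.         392.65125433 203.92797204]
 [  0.           0.           1.        ]]
185 [ 505.10719321 -108.43205655   79.61204945] [ 388.19097811 -125.2144722    73.34451829] [ 526.85581504  -15.37899101 1152.86735291]
((452.181884765625, -78.1452865600586), (46.2276611328125, 173.20741271972656), 60.497005462646484)
box [587.35526745 -46.02325245  88.51783985]
(283, 160) [687.31874863  16.47962916   3.        ]
(334, 160) [ 691.11909148 -136.65175402    3.        ]
(338, 248) [ 428.6748406  -151.06064137    3.        ]
(285, 249) [421.49768744   2.87994216   3.        ]
```

View pics/crop0.png

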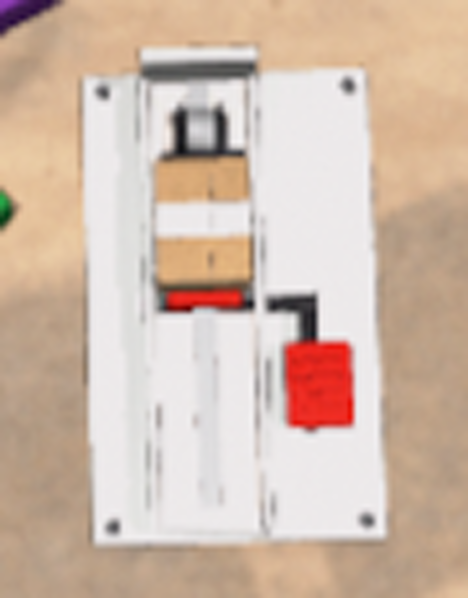

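Crop: a kraft box with white tape leans on the red gate at crop (203,298), and the key is at crop (319,384). This is the right box. The feeder yaw is about +0.053 rad and the key top is at about (505,-108), which agrees with where the box sits.

Plan: tool y along the feeder's y, finger spacing about 58 mm, tool over feeder (0,-29). Turn first, then travel.

Request:
step_arm(
  increments=[
    [[0,0,-0.16,0,0,0,0.02],[0,0,-0.16,0,0,0,0.02],[0,0,-0.16,0,0,0,0.02],[0,0,-0.14,0,0,0,0.02],[0,0,0,-0.37,-0.92,0,0.02]],
  ],
  newtons=20,
)

```text
clock: 0.6
eef_pos: [248.0, 463.9, 403.9]
eef_rot: [-3.141, -0.001, -3.084]
wrist_force: [1.1, 0.7, 0.5]
finger_gap: 57.2
finger_force: 0.0
```

Request:
step_arm(
  increments=[
    [[0,0,0,-0.37,-0.92,0,0.02],[0,0,0,-0.37,-0.92,0,0.02],[0,0,0,-0.37,-0.92,0,0.02],[0,0,0,-0.37,-0.92,0,0.02],[0,0,0,-0.37,-0.92,0,0.02]],
  ],
)

```text
clock: 1.1
eef_pos: [332.4, 281.1, 404.5]
eef_rot: [-3.141, -0.0, -3.09]
wrist_force: [0.3, 0.7, 1.2]
finger_gap: 45.9
finger_force: 0.0
```

Request:
step_arm(
  increments=[
    [[0,0,0,-0.37,-0.92,0,0.02],[0,0,0,-0.37,-0.92,0,0.02],[0,0,0,-0.37,-0.92,0,0.02],[0,0,0,-0.37,-0.92,0,0.02],[0,0,0,-0.37,-0.92,0,0.02]],
  ],
)

```text
clock: 1.6
eef_pos: [415.8, 101.0, 404.6]
eef_rot: [3.142, -0.0, -3.09]
wrist_force: [0.7, 0.8, 0.8]
finger_gap: 45.9
finger_force: 0.0
```

Request:
step_arm(
  increments=[
    [[0,0,0,-0.39,-0.92,0,0.02],[0,0,0,-0.39,-0.92,0,0.02],[0,0,0,-0.39,-0.92,0,0.02],[0,0,0,-0.39,-0.92,0,0.02],[0,0,0,-0.39,-0.88,0,0.02]],
  ],
)

```text
clock: 2.1
eef_pos: [503.1, -77.3, 404.4]
eef_rot: [3.141, -0.0, -3.091]
wrist_force: [0.7, 1.6, 0.2]
finger_gap: 45.9
finger_force: 0.0
```

Request:
step_arm(
  increments=[
    [[0,0,0,0,0,0.5,0.02],[0,0,0,0,0,0.7,0.02],[0,0,0,0,0,0.6,0.02],[0,0,0,0,0,0.4,0.02],[0,0,0,0,0,0,0.02]],
  ],
)

```text
clock: 2.6
eef_pos: [502.3, -75.5, 314.5]
eef_rot: [3.14, -0.004, -3.091]
wrist_force: [-0.6, 0.7, 0.1]
finger_gap: 46.1
finger_force: 0.0
```

Run:
```python
from cell import manip, optics
import cv2, numpy as np
ims=[]
for n in ["wrist","top","side"]:
    c=optics.camera(n); f=c["frame"][:,:,::-1]
    np.savez(f"{n}1.npz",**c)
    if n=="wrist": ims.append(cv2.resize(f,(533,400)))
    if n=="top": ims.append(cv2.resize(f[160:260,275:345],(266,380),interpolation=2)[:, :])
    if n=="side": ims.append(cv2.resize(f[160:260,225:355],(494,380),interpolation=2))
cv2.imwrite("pics/w1.png",ims[0])
a=np.hstack([ims[1],ims[2]]);cv2.imwrite("pics/ts1.png",a)
print(manip.read_state()["eef_pos"],manip.read_state()["eef_rot"])
```

```text
[502.85559403 -75.56609534 317.53114133] [-3.14129141e+00  9.33607370e-04 -3.09041912e+00]
```

View pics/w1.png

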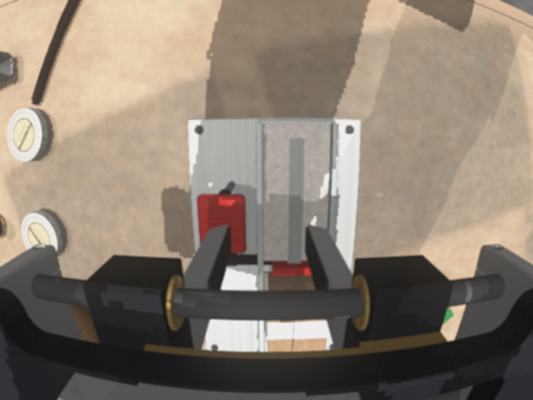

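View pics/ts1.png

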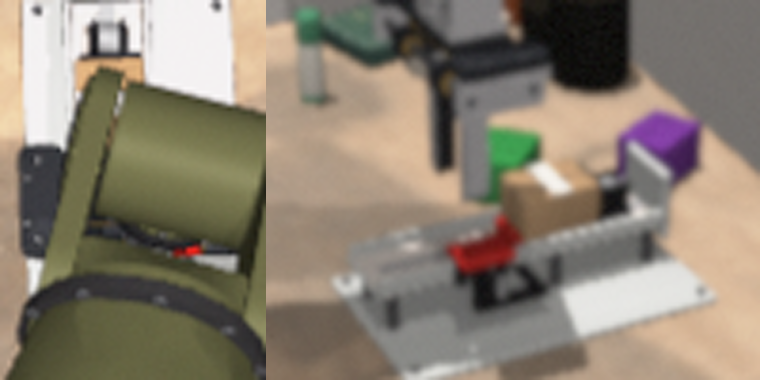

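Wrist view: the key is at (222,223), the gate at (292,268), and the fingertips end near (215,232) and (318,232), over the key and the deck. I check this with the fisheye model.

Run:
```python
import numpy as np
c=np.load("wrist1.npz");M=c["mtx"];T=c["cam_to_world"];k=560/533
def w(u,v,z):
    a=np.array([(u*k-M[0,2])/M[0,0],(v*k-M[1,2])/M[1,1]]);t=np.hypot(*a)
    r=T[:3,:3]@np.r_[np.sin(t)*a/t,np.cos(t)]
    return (T[:3,3]+r*(z-T[2,3])/r[2])[:2].round(1)
for n,u,v,z in [("key back-left",198,253,80),("key TL",198,196,80),("key TR",243,196,80),("key BR",245,253,80),
  ("gateL",271,262,54),("gateR",311,262,54),("plate TL",189,120,3),("plate TR",361,120,3),("tipL",212,230,118),("tipR",318,230,118),("rail",262,125,54),("railR",333,125,54)]: print(n,w(u,v,z))
```

```text
key back-left [ 529.3 -127.1]
key TL [ 484.4 -126.4]
key TR [482.8 -93.6]
key BR [526.8 -90.9]
gateL [545.5 -69.9]
gateR [544.1 -35.5]
plate TL [ 429.2 -153.6]
plate TR [420.1  10.7]
tipL [ 496.1 -109.4]
tipR [492.8 -44.8]
rail [432.  -82.9]
railR [428.4 -27.6]
```

The key centre is at about (506,-109), so I shift -4 mm in y and +3 mm in x. Then I lower to just above the key.

Request:
step_arm(
  increments=[
    [[0,0,0,-0.05,-0.1,0.2,0.02],[0,0,0,0,0,0.3,0.02],[0,0,0,0,0,0.25,0.02],[0,0,0,0,0,0,0.02],[0,0,0,0,0,0,0.02]],
  ],
)

```text
clock: 3.25
eef_pos: [504.9, -79.4, 286.4]
eef_rot: [3.141, -0.001, -3.09]
wrist_force: [-0.4, 0.5, 2.0]
finger_gap: 46.3
finger_force: 0.0
```

Request:
step_arm(
  increments=[
    [[0,0,0,0,0,0.25,0.02],[0,0,0,0,0,0.28,0.02],[0,0,0,0,0,0,0.02],[0,0,0,0,0,0,0.02]],
  ],
)

```text
clock: 3.65
eef_pos: [505.2, -79.5, 265.5]
eef_rot: [-3.141, 0.002, -3.09]
wrist_force: [1.3, -0.3, 6.1]
finger_gap: 46.3
finger_force: 2.9
```

Request:
step_arm(
  increments=[
    [[0,0,0,0,0,0.02,0.02],[0,0,0,0,0,0,0.02],[0,0,0,0,0,0,0.02],[0,0,0,0,0,0,0.02],[0,0,0,0,0,0,0.02]],
  ],
)

```text
clock: 4.15
eef_pos: [505.2, -79.5, 264.8]
eef_rot: [-3.141, 0.002, -3.09]
wrist_force: [1.4, -0.5, 6.6]
finger_gap: 46.1
finger_force: 3.0
```

Request:
step_arm(
  increments=[
    [[0,0,0,0,0,0,0.02],[0,0,0,0,0,0,0.02],[0,0,0,0,0,0,0.02],[0,0,0,0,0,0,0.02],[0,0,0,0,0,0,0.02]],
  ],
)

```text
clock: 4.65
eef_pos: [505.1, -79.5, 264.9]
eef_rot: [-3.141, 0.002, -3.09]
wrist_force: [1.2, 0.1, 5.4]
finger_gap: 46.3
finger_force: 3.9
```

Run:
```python
from cell import manip, optics
import cv2, numpy as np
f=optics.camera("wrist")["frame"][:,:,::-1]; g=optics.camera("side")["frame"][160:260,225:355,::-1]
cv2.imwrite("pics/end.png",np.hstack([f[100:400,140:440],cv2.resize(g,(390,300),interpolation=2)]))
s=manip.read_state();print(s["eef_pos"],s["wrist_force"],s["finger_force"])
```

```text
[505.15898132 -79.44867025 264.85665516] [0.47396837 0.25767677 6.13819473] 3.9061934617348015
```

View pics/end.png

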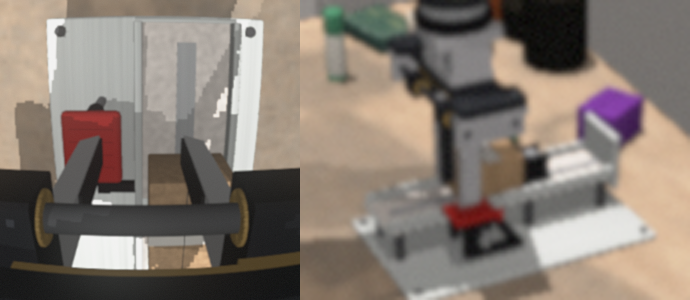

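The key is down and the box has come forward; its front edge is at (190,155), up against the deck finger. I wait a little and check that it is at rest.

Request:
step_arm(
  increments=[
    [[0,0,0,0,0,0,0.02],[0,0,0,0,0,0,0.02],[0,0,0,0,0,0,0.02],[0,0,0,0,0,0,0.02],[0,0,0,0,0,0,0.02]],
  ],
)

```text
clock: 5.25
eef_pos: [505.1, -79.5, 264.9]
eef_rot: [-3.141, 0.002, -3.09]
wrist_force: [1.1, -0.1, 6.9]
finger_gap: 46.0
finger_force: 3.9
```

Run:
```python
from cell import manip, optics
import cv2, numpy as np
c=optics.camera("wrist");f=c["frame"][:,:,::-1]; s=optics.camera("side");g=s["frame"][160:260,225:355,::-1]
n=np.hstack([f[100:400,140:440],cv2.resize(g,(390,300),interpolation=2)])
d=np.abs(n.astype(int)-cv2.imread("pics/end.png")).max(2)
print("changed px wrist/side",(d[:,:300]>40).sum(),(d[:,300:]>40).sum())
M=c["mtx"];T=c["cam_to_world"]
for u,v in [(295,256),(330,256)]:
    a=np.array([(u-M[0,2])/M[0,0],(v-M[1,2])/M[1,1]]);t=np.hypot(*a);r=T[:3,:3]@np.r_[np.sin(t)*a/t,np.cos(t)]
    for z in (44,90): print(z,(T[:3,3]+r*(z-T[2,3])/r[2])[:2].round(1))
S=s["cam_to_world"];K=s["mtx"];Z=s["range_z"];fr=s["frame"].astype(int)
vv,uu=np.mgrid[160:260,225:355];z=Z[160:260,225:355]
P=np.stack([(uu-K[0,2])/K[0,0]*z,(vv-K[1,2])/K[1,1]*z,z],-1)@S[:3,:3].T+S[:3,3]
q=fr[160:260,225:355];m=(q[...,0]-q[...,2]>40)&(q[...,1]>80)&(P[...,2]>50)&(P[...,2]<95)&(abs(P[...,1]+60)<60)&(abs(P[...,0]-570)<90)
print(m.sum(),np.percentile(P[m],[3,50,97],axis=0).round(1))
st=manip.read_state();print(st["eef_pos"],st["wrist_force"],st["finger_force"])
```

```text
changed px wrist/side 0 0
44 [516.5 -69.6]
90 [497.9 -72.7]
44 [515.5 -46.2]
90 [497.1 -54.6]
139 [[540.7 -77.7  57.4]
 [563.6 -72.1  76.6]
 [577.8 -42.7  91.5]]
[505.15131482 -79.47222288 264.86689764] [ 1.12692275 -0.39225707  6.52145031] 3.906034987885505
```

```bash
python3 -c "
from cell import workorder
print(workorder.sign_off())"
```

```text
the job is handed in; nothing more can be done
None
```

I handed the job in at about 5.4 s with one finger holding the red key about 14 mm down. The kraft box was at rest against the other finger, its front face about 40 mm past its start; the judge returned no verdict, and I inferred the finger's hold on the box from its position and the pad force rather than measuring it directly.

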